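# Sweep the stone offcuts off the trimming board into the red tray

## Task

Clear the trimming board: with the fingers closed, sweep the three blue stone offcuts along the board and over its end into the red tray. Only push them, do not pick any up, and leave the dental model, the bur block and the gold crown undisturbed.

Things in the scene. Friction and masses are not known exactly. Their poses are not given: they have to be found in the camera images.
- board: pale wooden trimming board, fixed, 260 mm along its x, 240 mm along its y, flat top 45 mm above the table. Origin at the centre of its underside on the table. Its two long sides (x = -133 and +133 mm) have aluminium lips 6 mm thick and 10 mm higher than the top; its two ends (y = -120 and +120 mm) are open and level, with one tray standing close against each. The offcuts lie on the part at x -100 to +20 mm, y -50 to +50 mm
- red_tray: red open tray, fixed, the place for the offcuts: 260 mm along x, 110 mm along y, 42 mm high, 4 mm walls and floor, its rim 3 mm below the board's top. Origin at the centre of its underside; axes parallel to the board's. It stands at one end of the board, centre at board y = -177 or +177 mm (which end varies), with a 2 mm gap between board and tray
- black_tray: black open tray of the same size as the red one, fixed at the other end of the board; it keeps finished work. Origin at the centre of its underside
- offcut_a_mid (a point): irregular lump of set blue dental stone, 30 x 20 x 12 mm (x, y, z) with slightly rounded edges and a rough top up to 4 mm higher, about 15 g, loose, lying flat on the board; at the start its yaw is arbitrary. This point is the middle of the lump, 6 mm above its underside
- offcut_b_mid (a point): irregular lump of set blue dental stone, 26 x 22 x 14 mm (x, y, z) with slightly rounded edges and a rough top up to 4 mm higher, about 15 g, loose, lying flat on the board; at the start its yaw is arbitrary. This point is the middle of the lump, 7 mm above its underside
- offcut_c_mid (a point): irregular lump of set blue dental stone, 24 x 18 x 12 mm (x, y, z) with slightly rounded edges and a rough top up to 4 mm higher, about 15 g, loose, lying flat on the board; at the start its yaw is arbitrary. This point is the middle of the lump, 6 mm above its underside
- offcut_a: the same lump as offcut_a_mid; origin at the centre of its underside, x along its length
- offcut_b: the same lump as offcut_b_mid; origin at the centre of its underside, x along its length
- offcut_c: the same lump as offcut_c_mid; origin at the centre of its underside, x along its length
- model: bystander: white stone model of a dental arch with pink gums, 55 x 66 mm, 32 mm high, loose, about 160 g, standing on the board near its far lip (board x about +88 mm, its near side at about +57 mm), in one half of the board's length. Origin at the centre of its underside
- bur_block: bystander: white block 36 x 56 x 20 mm with eight burs standing in it, 42 mm high in all, loose, about 120 g, on the board near its far lip (board x about +88 mm), in the half where the model is not. Origin at the centre of its underside
- crown: bystander: gold-coloured crown, 19 mm across, 14 mm high, loose in the black tray. Origin at the centre of its underside

How it is judged:
By the outcome, as a careful person would: the job done as asked, in the order asked, and still so for the second after the job is handed in, with the robot touching nothing.
It also fails if it takes over 61 s, if anything falls off the work surface, if the arm or the gripper's body presses on something with over 40 N, if the wrist force passes 120 N, or if a joint passes its speed limit or range.

## Robot

A 6-joint arm with a two-finger parallel gripper is mounted at the origin on the work surface. World frame = base frame: x ahead of the robot, y to its left, z up, the work surface at z = 0. Lengths are in m, angles in rad, forces in N, time in s.
With the tool pointing down it reaches from about 0.275 to 0.875 m from the base axis. Payload 12.5 kg.
Tool frame: the origin (TCP) lies at the very end of the fingers, on their centre line; the grasp point (between the pads) lies arm.pinch_z behind it (arm.pinch_z is the distance from the TCP to the grasp point, in m); z points along the fingers, y is the line along which they close (so a half turn about z gives the same grasp; the last joint's range is limited). The gripper opens to 85 mm and grips with 20 to 120 N. Pads are 22 mm wide; open, the fingers measure 114 mm over their backs; the gripper's body (76 mm by 85 mm) begins 54 mm behind the grasp point. The pads swing forward as they close: fully open they stand 13 mm farther back than shut.
Start: joints at [-1.366, 0.351, 1.652, -0, 1.139, -0.085], TCP at [0.157, -0.527, 0.231] pointing down, gripper open.
Joint ranges: [-2.75, 2.75], [-0.79, 2.1], [0.01, 2.65], [-1.57, 4.71], [0.07, 3.14], [-2.87, 2.87]. Speed limits (rad/s): [2.22, 2.22, 2.79, 3.14, 3.14, 3.14].

## Interface

Orientations are given as a rotation vector (axis times angle).
In Python, from rig import arm gives the robot as it stands.
- The arm moves only by the shell command python3 -m jog 'ROWS' [OPENING] [FORCE]. ROWS is JSON, a list that holds one entry, the list of rows, each a list of 6 numbers: the shift along the tool's x, y, z in m, then the turn, a rotation vector about the tool's x, y, z in degrees. A call has 1 to 8 rows; each row is the pose to reach, as a shift and turn from the pose commanded when the call began, along the tool's axes at that moment; what a row does not reach only later rows make up. A row lasts 1/10 s, in which the tool goes at most 50 mm and 8.59 degrees, less where a joint would pass 70% of its speed; a pose out of reach is approached as far as the arm can. A call with a gripper value outside its range is refused whole. OPENING is the finger opening in m, from 0 to 0.0854, set as the call begins (- or left out, the last holds). The fingers move at their own pace and stop on an object; FORCE is the grip in N (left out, the last holds). Time passes only in rows, so rows that repeat a pose let the fingers close. It gives the time, the measured TCP pose, the force, the opening and the grip force at its end, in the units of the state.
- arm.get_obs(): the state, without advancing time (a new reading comes with each control period).
- arm.capture(name): name is "scene" or "top" or "wrist"; returns a dict with "img" (384x512x3 uint8, red, green, blue), "fx", "fy", "cx", "cy" (pixels), "R" (3x3) and "t" (3): a world point X has camera coordinates R X + t; the wrist camera has in their place "tool_from_camera" (4x4, takes a point from camera to tool coordinates, whose origin is the TCP and whose axes are the flange's). Camera axes: x right, y down, z forward; pixel columns grow to the right and rows downward; lengths in m; the calibration is good to about 2 mm. A picture is of the moment at which its call begins: read the wrist's pose just before it. There is no depth.
- arm.close_job(): hands the job in; it is judged then, once.
Trained networks look in the newest picture that a camera, given by its name, has taken for a name from the list of things; names that differ only in an ending like _2 or _b are one class to them, and where a whole thing is asked for, a point or a joint stands for the part that bears it (a point fixed in the world has none). Each returns a list of dicts, best first, with "confidence" (0 to 1); they miss things now and then, are a little off and sometimes report something else, mostly with a low value. They report only what shows in the picture. A call takes as long as a camera call.
- arm.boxes_of(camera, thing): "position" ([x, y, z] in m, in world coordinates, good to about 4 mm: the middle of the surface that is visible of it).
- arm.cut_out(camera, thing): "pixels" (384x512 bool, what is visible of it).
- arm.tip_of(camera, thing): "position" ([x, y, z] in m, in world coordinates, good to about 4 mm: a listed point, or the origin of a listed thing).
The state is a dict: "time_s": time; "qpos": joint angles; "joint_velocities": joint speeds; "joint_torque": joint torques, N m; "ee_pos": TCP position; "tcp_rot": TCP orientation; "force": force on the tool from outside, world axes, zero at the start; "torque": the same for the moment, N m; "grip_width": finger opening in m; "finger_force": force on a finger pad.
Only numpy, scipy, OpenCV 4.12 (cv2) and the standard library are available. Lean on these libraries where they do the work, as an engineer would, in place of code of your own. Each camera call takes 0.05 s, during which the arm holds its last target. There are 200 camera calls.

## Working session

There is one attempt and no reset: what is moved stays moved. The work goes in short steps, Python scripts to look and compute and a shell command to move; the robot and the scene stay as the last step left them, time stands still between calls to the robot, and variables do not carry over. Pictures are saved under pics/ and viewed, at most 13 in all, crops included, and the job is handed in when it is done.

```bash
mkdir -p pics
cat > h.py <<'E'
import numpy as np,cv2
from rig import arm
from scipy.spatial.transform import Rotation as Ro
np.set_printoptions(precision=4,suppress=True)
def pix2w(c,u,v,z):
    d=c["R"].T@np.array([(u-c["cx"])/c["fx"],(v-c["cy"])/c["fy"],1]); o=-c["R"].T@c["t"]
    return o+d*(z-o[2])/d[2]
E
python3 - <<'E'
from h import *
o=arm.get_obs();print(o["time_s"],o["ee_pos"],o["tcp_rot"],Ro.from_rotvec(o["tcp_rot"]).as_matrix(),arm.pinch_z)
for n in ["scene","top"]:
    c=arm.capture(n);cv2.imwrite(f"pics/{n}0.png",c["img"][:,:,::-1])
c=arm.capture("top")
for t in ["board","red_tray","black_tray","model","bur_block","crown"]:
    print(t,[(r["position"],round(r["confidence"],2)) for r in arm.tip_of("top",t)[:2]])
for t in ["offcut_a","offcut_a_mid","offcut_b_mid","offcut_c_mid"]:
    print(t,[(r["position"],round(r["confidence"],2)) for r in arm.tip_of("top",t)[:4]])
hsv=cv2.cvtColor(c["img"],cv2.COLOR_RGB2HSV)
def blobs(m,z,k=0.0):
    n,l,s,ce=cv2.connectedComponentsWithStats(m.astype(np.uint8))
    for i in range(1,n):
        if s[i,4]>40:
            (cx,cy),(w,h),a=cv2.minAreaRect(np.argwhere(l==i)[:,::-1].astype(np.float32))
            bp=cv2.boxPoints(((cx,cy),(w,h),a)); print(s[i],ce[i],pix2w(c,*ce[i],z),[pix2w(c,*p,z)[:2] for p in bp])
H,S,V=cv2.split(hsv)
print("blue");blobs((H>95)&(H<130)&(S>90),.055)
print("red");blobs(((H<8)|(H>172))&(S>140),.042)
E
```

```text
0.0 [ 0.1571 -0.5267  0.2308] [-3.1075 -0.4535  0.0001] [[ 0.9583  0.2858 -0.0002]
 [ 0.2858 -0.9583  0.0011]
 [ 0.0001 -0.0011 -1.    ]] 0.0187
board [([0.5974, 0.0162, 0.0026], 0.91)]
red_tray [([0.5636, -0.163, 0.0009], 0.86)]
black_tray [([0.6292, 0.1885, 0.0014], 0.61)]
model [([0.6735, -0.0509, 0.0451], 0.75)]
bur_block [([0.6958, 0.0472, 0.0463], 0.71)]
crown [([0.5869, 0.1877, 0.0062], 0.54)]
offcut_a [([0.5626, 0.0332, 0.041], 0.65), ([0.6024, 0.0126, 0.044], 0.58), ([0.5113, 0.0208, 0.0419], 0.56)]
offcut_a_mid [([0.5606, 0.0467, 0.0519], 0.73), ([0.6071, 0.0109, 0.0415], 0.62)]
offcut_b_mid [([0.605, 0.0099, 0.0507], 0.63)]
offcut_c_mid [([0.5062, 0.0174, 0.0495], 0.72)]
blue
[269 179  18  17 199] [277.4171 187.0905] [0.6038 0.0125 0.055 ] [array([0.6076, 0.0284]), array([0.6195, 0.0062]), array([ 0.6003, -0.0036]), array([0.5885, 0.0185])]
[251 203  19  20 211] [259.9384 212.2938] [0.5614 0.0401 0.055 ] [array([0.5574, 0.057 ]), array([0.5784, 0.0372]), array([0.5648, 0.023 ]), array([0.5439, 0.0428])]
[264 240  16  13 155] [271.7742 246.2581] [0.5073 0.0197 0.055 ] [array([0.5008, 0.0327]), array([0.5177, 0.0297]), array([0.5138, 0.0071]), array([0.497 , 0.0102])]
red
[  336   135    90   166 10557] [381.5158 217.8134] [ 0.5587 -0.1595  0.042 ] [array([ 0.4421, -0.082 ]), array([ 0.7019, -0.1263]), array([ 0.6845, -0.2426]), array([ 0.4282, -0.1908])]
```

View pics/top0.png

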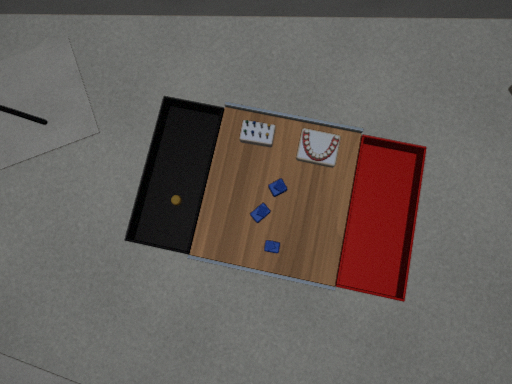

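View pics/scene0.png

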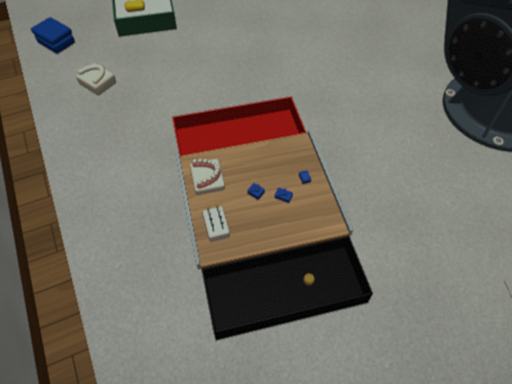

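The top view shows the board in the middle, turned about -10.5°, with the red tray at its -y end (right, about (380,218)). The offcuts are at (277,187), (260,212) and (272,246), and the model and bur block stand at the upper lip. The tool comes in closed and turned so that its 29 mm wide side pushes along tool -x.

```bash
python3 -m jog '[[[0.6,-0.423,0.111,0,0,-63],[0.6,-0.423,0.111,0,0,-63],[0.6,-0.423,0.111,0,0,-63],[0.6,-0.423,0.111,0,0,-63],[0.6,-0.423,0.111,0,0,-63],[0.6,-0.423,0.111,0,0,-63],[0.6,-0.423,0.111,0,0,-63],[0.6,-0.423,0.111,0,0,-63]]]' 0 20
cat >> h.py <<'E'
C=np.array([.5974,.0162]);a=np.deg2rad(-10.5);bx=np.array([np.cos(a),np.sin(a)]);by=np.array([-bx[1],bx[0]])
def tob(p): d=np.array(p[:2])-C; return np.array([d@bx,d@by])
def toolshift(x,y,z):
    o=arm.get_obs(); M=Ro.from_rotvec(o["tcp_rot"]).as_matrix(); p=C+x*bx+y*by
    th=np.rad2deg(np.arctan2(M[1,0],M[0,0]))
    print("t",o["time_s"],"tcp board",tob(o["ee_pos"]),o["ee_pos"][2],"shift",M.T@(np.array([*p,z])-o["ee_pos"]),"turn z",th-79.5, "tilt",M[:,2])
E
python3 -c "
from h import *
toolshift(.007,.036,.12)"
```

```text
time_s: 1.45
ee_pos: [0.4029, -0.2146, 0.1715]
tcp_rot: [2.408, 2.017, 0.0]
force: [0.2, -1.5, 0.0]
grip_width: 0.0001
finger_force: 0.0
t 1.45 tcp board [-0.1492 -0.2624] 0.17149243885100537 shift [0.2973 0.1583 0.0515] turn z 0.4117417502310161 tilt [ 0.0007 -0.0004 -1.    ]
```

```bash
python3 -m jog '[[[0.297,0.158,0.051,0,0,0],[0.297,0.158,0.051,0,0,0],[0.297,0.158,0.051,0,0,0],[0.297,0.158,0.051,0,0,0],[0.297,0.158,0.051,0,0,0],[0.297,0.158,0.051,0,0,0],[0.297,0.158,0.051,0,0,0],[0.297,0.158,0.051,0,0,0]]]'
python3 -c "
from h import *
c=arm.capture('wrist');cv2.imwrite('pics/w1.png',c['img'][:,:,::-1])
toolshift(.007,.036,.049)"
```

```text
time_s: 2.25
ee_pos: [0.6125, 0.0509, 0.1194]
tcp_rot: [-2.41, -2.015, -0.001]
force: [-0.6, 0.0, 0.7]
grip_width: -0.0
finger_force: 0.0
t 2.3 tcp board [0.0077 0.0349] 0.11967212553583592 shift [ 0.0011 -0.0006  0.0707] turn z 0.25870807241004457 tilt [-0.0006  0.0001 -1.    ]
```

View pics/w1.png

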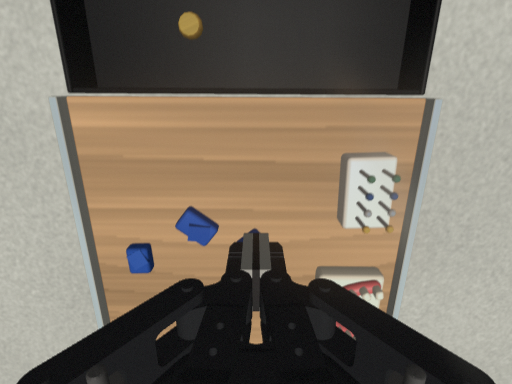

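The board edges are square to the tool. A is at (197,226) and C at (140,257). B is hidden under the fingers at (256,235). Next I lower the tool and sweep B.

```bash
python3 -m jog '[[[0.001,0,0.03,0,0,0],[0.001,0,0.06,0,0,0],[0.001,0,0.0705,0,0,0],[0.001,0,0.0705,0,0,0]]]'
python3 -m jog '[[[-0.01,0,0,0,0,0],[-0.02,0,0,0,0,0],[-0.03,0,0,0,0,0],[-0.04,0,0,0,0,0],[-0.05,0,0,0,0,0],[-0.06,0,0,0,0,0],[-0.07,0,0,0,0,0],[-0.08,0,0,0,0,0]]]'
python3 -c "
from h import *
c=arm.capture('scene');cv2.imwrite('pics/s1.png',cv2.resize(c['img'][90:290,150:400,::-1],None,fx=3,fy=3))
toolshift(.007,-.15,.049)"
```

```text
time_s: 2.7
ee_pos: [0.6101, 0.0476, 0.0491]
tcp_rot: [-2.413, -2.009, 0.003]
force: [0.0, 0.1, -0.5]
grip_width: 0.0002
finger_force: 0.0
time_s: 3.5
ee_pos: [0.5964, -0.0312, 0.05]
tcp_rot: [2.414, 2.011, -0.0]
force: [0.5, -0.1, 0.6]
grip_width: 0.0001
finger_force: 0.1
t 3.55 tcp board [ 0.0077 -0.048 ] 0.04993840013012798 shift [-0.102  -0.0008  0.001 ] turn z 0.06414698416442377 tilt [-0.0002 -0.0003 -1.    ]
```

View pics/s1.png

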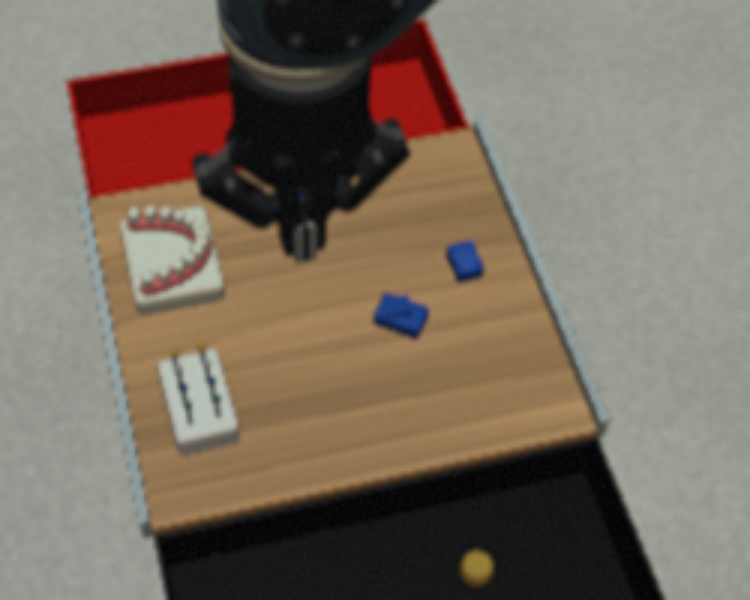

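B no longer shows on the board around the tool at (305,240), so it's hidden ahead of the fingers and being pushed. The model at (170,255) is clear. I continue over the end and then lift.

```bash
python3 -m jog '[[[-0.012,0,0,0,0,0],[-0.025,0,0,0,0,0],[-0.038,0,0,0,0,0],[-0.051,0,0,0,0,0],[-0.064,0,0,0,0,0],[-0.076,0,0,0,0,0],[-0.088,0,0,0,0,0],[-0.1,0,0,0,0,0]]]'
python3 -m jog '[[[-0.002,0,-0.03,0,0,0],[-0.002,0,-0.07,0,0,0],[0.05,0.02,-0.09,0,0,0],[0.1,0.048,-0.09,0,0,0],[0.15,0.048,-0.09,0,0,0],[0.2,0.048,-0.09,0,0,0],[0.205,0.048,-0.09,0,0,0],[0.205,0.048,-0.09,0,0,0]]]'
python3 -c "
from h import *
c=arm.capture('top');cv2.imwrite('pics/t2.png',cv2.resize(c['img'][90:310,120:440,::-1],None,fx=2.4,fy=2.4))
for r in arm.tip_of('top','offcut_a_mid')[:4]: print(r['position'],tob(r['position']),r['confidence'])
toolshift(-.040,.058,.049)"
```

```text
time_s: 4.35
ee_pos: [0.5783, -0.1297, 0.05]
tcp_rot: [-2.414, -2.011, -0.0]
force: [-0.3, 0.1, 0.2]
grip_width: -0.0002
finger_force: 0.0
time_s: 5.15
ee_pos: [0.6629, 0.0664, 0.1398]
tcp_rot: [-2.41, -2.015, -0.0]
force: [0.5, -1.4, -0.4]
grip_width: 0.0001
finger_force: 0.0
[0.5618, -0.15, 0.0135] [-0.0047 -0.1699] 0.57
t 5.25 tcp board [0.0555 0.0582] 0.13979424659691486 shift [ 0.     -0.0954  0.0908] turn z 0.12021646447391277 tilt [-0.0005 -0.0004 -1.    ]
```

View pics/t2.png

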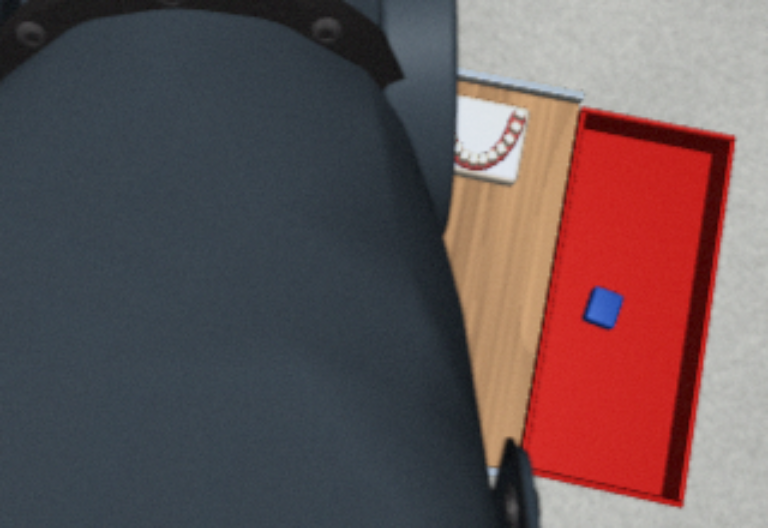

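B lies in the red tray at (603,307). I'd shifted sideways with the wrong sign, harmlessly because the tool was up high. Tool -y is the way to A.

```bash
python3 -m jog '[[[0,-0.048,0,0,0,0],[0,-0.095,0,0,0,0],[0,-0.095,0.03,0,0,0],[0,-0.095,0.07,0,0,0],[0,-0.095,0.0905,0,0,0],[0,-0.095,0.0905,0,0,0]]]'
python3 -m jog '[[[-0.01,0,0,0,0,0],[-0.02,0,0,0,0,0],[-0.03,0,0,0,0,0],[-0.04,0,0,0,0,0],[-0.05,0,0,0,0,0],[-0.06,0,0,0,0,0],[-0.07,0,0,0,0,0],[-0.08,0,0,0,0,0]]]'
python3 -c "
from h import *
c=arm.capture('scene');cv2.imwrite('pics/s2.png',cv2.resize(c['img'][90:290,150:400,::-1],None,fx=3,fy=3))
toolshift(-.04,-.15,.049)"
```

```text
time_s: 5.85
ee_pos: [0.568, 0.0795, 0.0475]
tcp_rot: [-2.414, -2.007, 0.005]
force: [-0.3, -0.4, 0.7]
grip_width: 0.0002
finger_force: 0.0
time_s: 6.65
ee_pos: [0.5547, 0.0019, 0.0495]
tcp_rot: [-2.413, -2.011, 0.0]
force: [-0.3, 0.4, 1.0]
grip_width: -0.0001
finger_force: 0.0
t 6.7 tcp board [-0.0394 -0.023 ] 0.04943822731706646 shift [-0.127  -0.0008  0.0005] turn z 0.06965247501612737 tilt [-0.0003 -0.0002 -1.    ]
```

View pics/s2.png

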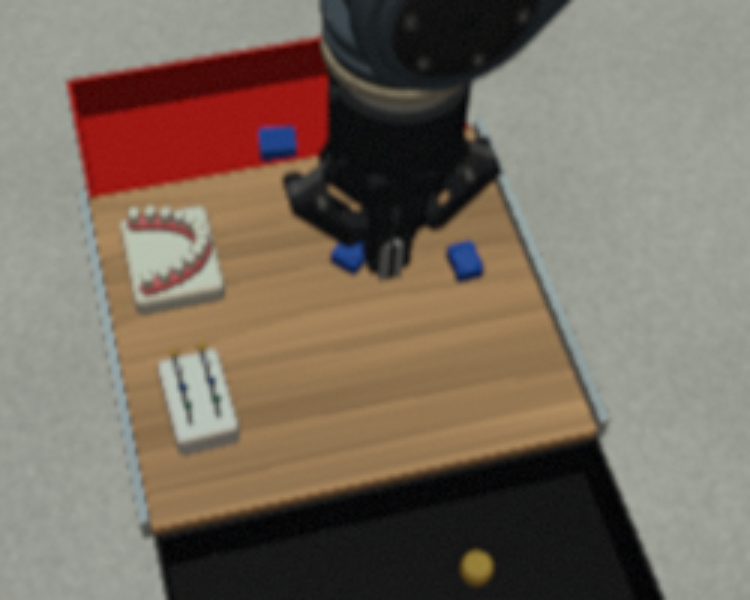

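A has slipped partly off the +x side of the fingers and shows at (348,256). I stop here, back off along +y, rise and measure again.

```bash
python3 -m jog '[[[0.02,0,0,0,0,0],[0.05,0,-0.03,0,0,0],[0.08,0,-0.07,0,0,0],[0.08,0,-0.07,0,0,0],[0.08,0,-0.07,0,0,0]]]'
cat >> h.py <<'E'
def blues(n,z=.054,name=None):
    c=arm.capture(n) if name is None else name
    if n=="wrist":
        o=arm.get_obs(); T=np.eye(4);T[:3,:3]=Ro.from_rotvec(o["tcp_rot"]).as_matrix();T[:3,3]=o["ee_pos"]
        W=np.linalg.inv(T@c["tool_from_camera"]);c["R"],c["t"]=W[:3,:3],W[:3,3]
    H,S,V=cv2.split(cv2.cvtColor(c["img"],cv2.COLOR_RGB2HSV))
    m=((H>100)&(H<130)&(S>130)&(V>50)).astype(np.uint8)
    k,l,s,ce=cv2.connectedComponentsWithStats(m)
    for i in range(1,k):
        if s[i,4]>60:
            r=cv2.minAreaRect(np.argwhere(l==i)[:,::-1].astype(np.float32))
            print(n,s[i],"board mm",tob(pix2w(c,*ce[i],z))*1e3,[(tob(pix2w(c,*p,z))*1e3).round() for p in cv2.boxPoints(r)])
    return c
E
python3 -c "
from h import *
blues('scene');c=blues('wrist');cv2.imwrite('pics/w3.png',c['img'][:,:,::-1])
toolshift(-.04,.05,.12)"
```

```text
time_s: 7.2
ee_pos: [0.5695, 0.0818, 0.12]
tcp_rot: [2.412, 2.012, 0.002]
force: [0.0, -0.4, 0.4]
grip_width: 0.0003
finger_force: 0.0
scene [ 31  18  43  35 906] board mm [ 368.613  -553.4375] [array([ 421., -590.]), array([ 355., -645.]), array([ 315., -517.]), array([ 379., -470.])]
scene [237 133  11  10  97] board mm [   5.1227 -133.3882] [array([  12., -146.]), array([  -7., -141.]), array([  -1., -118.]), array([  18., -123.])]
wrist [188 266  23  21 334] board mm [-86.2286  -6.5879] [array([-96.,   2.]), array([-78.,   2.]), array([-79., -18.]), array([-97., -18.])]
t 7.3 tcp board [-0.0401  0.0583] 0.11850019206837369 shift [-0.0083  0.0001 -0.0015] turn z 0.09075729637197583 tilt [-0.0017 -0.0002 -1.    ]
```

View pics/w3.png

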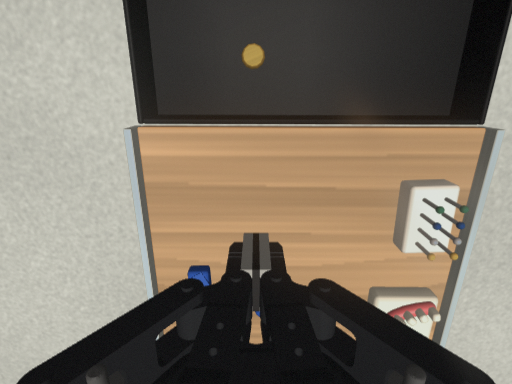

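The fingers hide A, with a sliver at (257,312), while C is clear at (200,277). I move high over the red tray for an unobstructed view.

```bash
python3 -m jog '[[[-0.03,0,-0.04,0,0,0],[-0.08,0,-0.07,0,0,0],[-0.13,0,-0.08,0,0,0],[-0.18,0,-0.08,0,0,0],[-0.22,0,-0.08,0,0,0],[-0.22,0,-0.08,0,0,0],[-0.22,0,-0.08,0,0,0]]]'
python3 -c "
from h import *
blues('scene');c=blues('wrist');cv2.imwrite('pics/w4.png',c['img'][:,:,::-1])
toolshift(-.04,.05,.12)"
```

```text
time_s: 8.0
ee_pos: [0.5287, -0.1362, 0.1984]
tcp_rot: [-2.415, -2.006, 0.001]
force: [-0.2, 0.3, 0.1]
grip_width: 0.0003
finger_force: 0.0
scene [ 31  18  42  33 801] board mm [ 371.2549 -559.1543] [array([ 421., -591.]), array([ 355., -646.]), array([ 318., -527.]), array([ 382., -479.])]
scene [237 133  11  10  98] board mm [   5.4345 -133.3824] [array([  12., -146.]), array([  -7., -141.]), array([  -1., -118.]), array([  18., -123.])]
scene [261 165  14  14 133] board mm [-21.6582 -38.9311] [array([ -5., -34.]), array([-24., -60.]), array([-38., -44.]), array([-20., -19.])]
scene [300 171  10  12  91] board mm [-86.0829 -11.3365] [array([-79., -23.]), array([-96., -24.]), array([-93.,   1.]), array([-76.,   1.])]
wrist [190   0  21  27 468] board mm [-87.9444 -14.1069] [array([-96.,  -5.]), array([-79.,  -5.]), array([-79., -25.]), array([-97., -25.])]
wrist [257  28  35  31 399] board mm [-19.9544 -37.8595] [array([-40., -44.]), array([-19., -25.]), array([ -5., -37.]), array([-26., -57.])]
wrist [276 166  23  17 226] board mm [  -6.0346 -161.6246] [array([ -18., -167.]), array([ -16., -150.]), array([   5., -153.]), array([   3., -170.])]
t 8.1 tcp board [-0.0395 -0.1606] 0.1987138735045752 shift [0.2105 0.     0.0788] turn z 0.10467102989525756 tilt [-0.0014  0.0007 -1.    ]
```

View pics/w4.png

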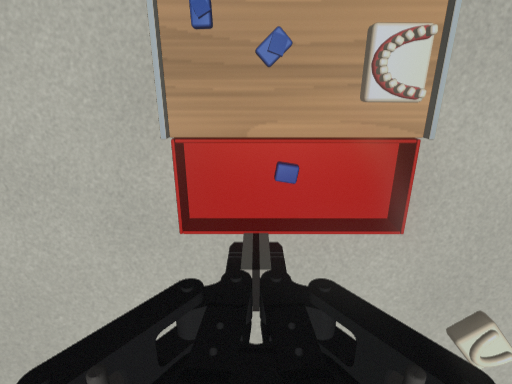

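Both cameras put A at board (-21,-39), turned 42°, and C at (-88,-12). B is in the tray at (287,173). The bottom of the closed fingers is narrow this way round (only about 12 mm of light pad), so I turn 90° and push with the 22 mm pad width. I aim at x = -27 so that A's long face lies flush.

```bash
python3 -m jog '[[[0.163,0.012,0.04,0,0,90],[0.163,0.012,0.04,0,0,90],[0.163,0.012,0.04,0,0,90],[0.163,0.012,0.04,0,0,90],[0.163,0.012,0.04,0,0,90],[0.163,0.012,0.04,0,0,90],[0.163,0.012,0.04,0,0,90],[0.163,0.012,0.04,0,0,90]]]'
python3 -m jog '[[[0,0,0,0,0,10],[0,0,0,0,0,21.2],[0,0,0,0,0,21.2],[0,0,0,0,0,21.2],[0,0,0,0,0,21.2]]]'
python3 -c "
from h import *
toolshift(-.027,.004,.049)"
```

```text
time_s: 8.9
ee_pos: [0.5705, 0.0248, 0.159]
tcp_rot: [-3.122, -0.344, 0.001]
force: [0.5, 0.4, 0.5]
grip_width: 0.0002
finger_force: 0.0
time_s: 9.4
ee_pos: [0.5706, 0.0241, 0.1592]
tcp_rot: [-3.134, 0.224, 0.001]
force: [1.1, -0.3, -0.3]
grip_width: -0.0001
finger_force: 0.0
t 9.4 tcp board [-0.0278  0.0028] 0.15922966170421898 shift [ 0.0009 -0.0011  0.1102] turn z -87.69377768200373 tilt [-0.0005  0.0001 -1.    ]
```

```bash
python3 -m jog '[[[0.001,0,0.04,0,0,2.3],[0.001,0,0.08,0,0,2.3],[0.001,0,0.105,0,0,2.3],[0.001,0,0.11,0,0,2.3],[0.001,0,0.11,0,0,2.3]]]'
python3 -m jog '[[[0,0.01,0,0,0,0],[0,0.02,0,0,0,0],[0,0.03,0,0,0,0],[0,0.04,0,0,0,0],[0,0.05,0,0,0,0],[0,0.06,0,0,0,0]]]'
python3 -c "
from h import *
c=blues('scene');cv2.imwrite('pics/s5.png',cv2.resize(c['img'][90:290,150:400,::-1],None,fx=3,fy=3))
toolshift(-.027,-.15,.049)"
```

```text
time_s: 9.9
ee_pos: [0.5717, 0.0233, 0.0493]
tcp_rot: [3.128, -0.291, -0.002]
force: [-0.1, 0.6, 0.8]
grip_width: -0.0001
finger_force: 0.0
time_s: 10.5
ee_pos: [0.5612, -0.0369, 0.0503]
tcp_rot: [-3.128, 0.294, -0.003]
force: [1.6, 3.5, 7.0]
grip_width: -0.0003
finger_force: 3.4
scene [ 31  18  43  35 864] board mm [ 369.9709 -555.5199] [array([ 421., -590.]), array([ 355., -645.]), array([ 315., -517.]), array([ 379., -470.])]
scene [237 133  11  10  96] board mm [   5.4202 -133.3755] [array([  12., -146.]), array([  -7., -141.]), array([  -1., -118.]), array([  18., -123.])]
scene [300 171  10  12  91] board mm [-86.0829 -11.3365] [array([-79., -23.]), array([-96., -24.]), array([-93.,   1.]), array([-76.,   1.])]
t 10.55 tcp board [-0.0259 -0.0599] 0.0503101203896804 shift [-0.0007  0.0901  0.0013] turn z -90.25552909593196 tilt [ 0.0019 -0.0002 -1.    ]
```

View pics/s5.png

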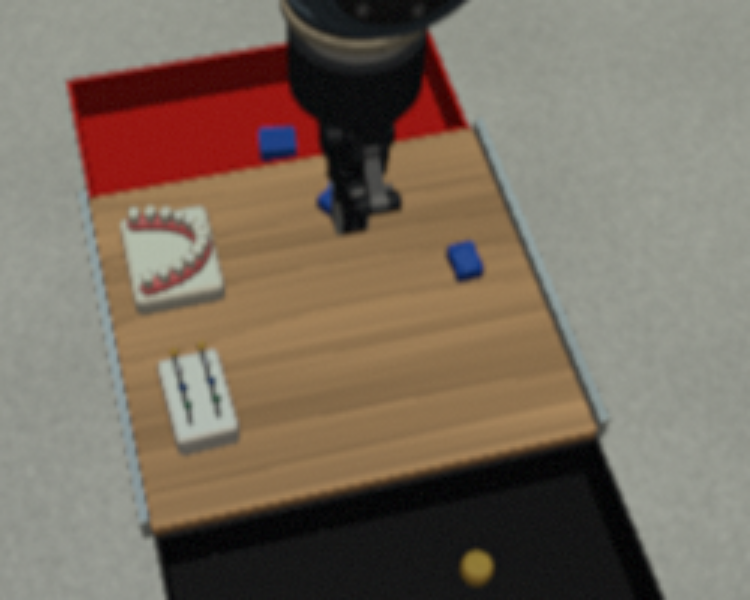

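The tool feels 7 N upward here, so the finger's back seems to wedge on the lump, which shows only as a sliver at (325,203). I back off and look.

```bash
python3 -m jog '[[[0,-0.015,0,0,0,0],[0,-0.025,-0.02,0,0,0],[0,-0.025,-0.07,0,0,0],[0,0.02,-0.11,0,0,0],[0,0.07,-0.14,0,0,0],[0,0.12,-0.14,0,0,-5],[0,0.12,-0.14,0,0,-10],[0,0.12,-0.14,0,0,-16]]]'
python3 -m jog '[[[0,0,0,0,0,-10],[0,0,0,0,0,-19],[0,0,0,0,0,-27],[0,0,0,0,0,-36],[0,0,0,0,0,-45],[0,0,0,0,0,-53],[0,0,0,0,0,-61],[0,0,0,0,0,-69]]]'
python3 -m jog '[[[0,0,0,0,0,-5],[0,0,0,0,0,-5],[0,0,0,0,0,-5]]]'
python3 -c "
from h import *
toolshift(-.027,-.15,.049)
blues('scene');c=blues('wrist');cv2.imwrite('pics/w6.png',c['img'][:,:,::-1])"
```

```text
time_s: 11.35
ee_pos: [0.5379, -0.1562, 0.19]
tcp_rot: [3.137, 0.147, 0.001]
force: [0.9, 0.9, -0.5]
grip_width: -0.0002
finger_force: 0.0
time_s: 12.15
ee_pos: [0.5382, -0.1537, 0.1893]
tcp_rot: [-2.502, -1.899, 0.001]
force: [-1.0, 0.4, 0.1]
grip_width: 0.0001
finger_force: 0.0
time_s: 12.45
ee_pos: [0.5383, -0.1538, 0.1894]
tcp_rot: [-2.426, -1.996, 0.0]
force: [0.5, 0.8, -0.5]
grip_width: 0.0
finger_force: 0.0
t 12.45 tcp board [-0.0272 -0.1779] 0.18939293967294013 shift [ 0.0279 -0.0001  0.1404] turn z -0.600994997372041 tilt [-0.0003  0.0001 -1.    ]
scene [ 31  18  42  32 800] board mm [ 371.4936 -559.1807] [array([ 422., -588.]), array([ 362., -651.]), array([ 318., -533.]), array([ 377., -478.])]
scene [237 133  11  10  96] board mm [   5.4202 -133.3755] [array([  12., -146.]), array([  -7., -141.]), array([  -1., -118.]), array([  18., -123.])]
scene [264 153  14  13 119] board mm [-34.688  -66.0442] [array([-20., -72.]), array([-49., -80.]), array([-51., -60.]), array([-21., -52.])]
scene [300 171  10  12  91] board mm [-86.0829 -11.3365] [array([-79., -23.]), array([-96., -24.]), array([-93.,   1.]), array([-76.,   1.])]
wrist [228  43  34  22 278] board mm [-37.6197 -65.133 ] [array([-52., -62.]), array([-24., -54.]), array([-19., -66.]), array([-48., -74.])]
wrist [266 156  23  15 215] board mm [  -4.641  -164.9634] [array([ -17., -169.]), array([ -15., -155.]), array([   6., -158.]), array([   4., -172.])]
```

View pics/w6.png

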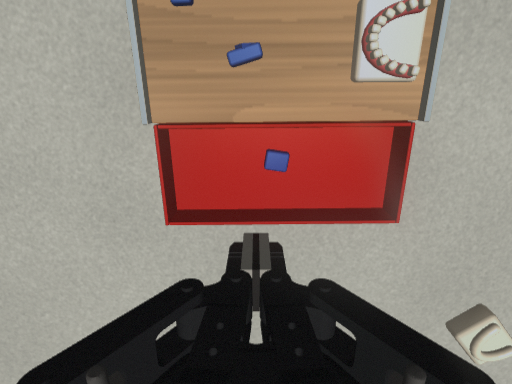

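A moved to about (-36,-66) and now lies nearly square to the push. B is still in the tray at (276,160). I use the side face again, which pushed B without force, centred on A.

```bash
python3 -m jog '[[[0.05,-0.009,0,0,0,0],[0.1,-0.009,0,0,0,0],[0.148,-0.009,0.04,0,0,0],[0.148,-0.009,0.08,0,0,0],[0.148,-0.009,0.12,0,0,0],[0.148,-0.009,0.1405,0,0,0],[0.148,-0.009,0.1405,0,0,0]]]'
python3 -m jog '[[[-0.01,0,0,0,0,0],[-0.02,0,0,0,0,0],[-0.03,0,0,0,0,0],[-0.04,0,0,0,0,0],[-0.05,0,0,0,0,0],[-0.06,0,0,0,0,0],[-0.06,0,0,0,0,0]]]'
python3 -c "
from h import *
toolshift(-.036,-.15,.049)
c=blues('scene');cv2.imwrite('pics/s7.png',cv2.resize(c['img'][90:240,150:350,::-1],None,fx=3,fy=3))"
```

```text
time_s: 13.25
ee_pos: [0.5573, -0.0066, 0.0473]
tcp_rot: [-2.423, -1.997, 0.002]
force: [0.2, 0.3, 0.3]
grip_width: 0.0001
finger_force: 0.0
time_s: 13.95
ee_pos: [0.5461, -0.067, 0.0491]
tcp_rot: [2.424, 1.998, -0.0]
force: [-0.7, 0.3, -0.0]
grip_width: 0.0002
finger_force: 0.0
t 13.95 tcp board [-0.0353 -0.0912] 0.0490602808134709 shift [-0.0588 -0.0001  0.0001] turn z -0.5243072987073134 tilt [ 0.0001 -0.0001 -1.    ]
scene [ 31  18  43  34 852] board mm [ 370.3927 -556.5238] [array([ 421., -590.]), array([ 357., -647.]), array([ 317., -526.]), array([ 380., -476.])]
scene [237 132  11  11  73] board mm [   7.6263 -132.1614] [array([  14., -148.]), array([  -6., -148.]), array([  -3., -122.]), array([  17., -122.])]
scene [300 171  10  12  91] board mm [-86.0829 -11.3365] [array([-79., -23.]), array([-96., -24.]), array([-93.,   1.]), array([-76.,   1.])]
```

View pics/s7.png

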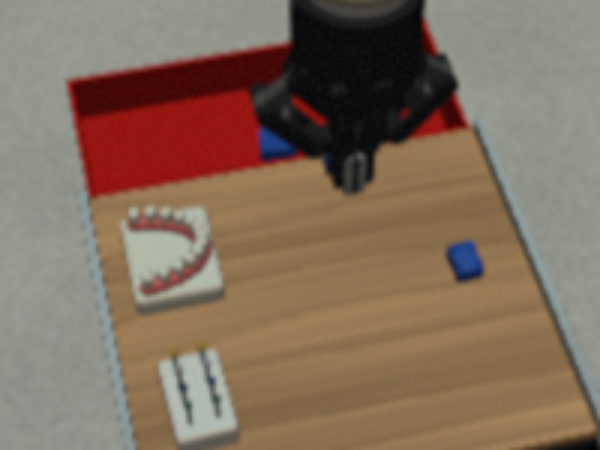

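A is ahead of the fingers (sliver at (330,170)), with no force. I finish the stroke, lift and go behind C.

```bash
python3 -m jog '[[[-0.01,0,0,0,0,0],[-0.02,0,0,0,0,0],[-0.03,0,0,0,0,0],[-0.04,0,0,0,0,0],[-0.05,0,0,0,0,0],[-0.06,0,0,0,0,0],[-0.068,0,0,0,0,0],[-0.068,0,0,0,0,0]]]'
python3 -m jog '[[[0,0,-0.04,0,0,0],[0.01,-0.01,-0.08,0,0,0],[0.05,-0.04,-0.1,0,0,0],[0.1,-0.052,-0.1,0,0,0],[0.145,-0.052,-0.1,0,0,0],[0.184,-0.052,-0.08,0,0,0],[0.184,-0.052,-0.07,0,0,0],[0.184,-0.052,-0.07,0,0,0]]]'
python3 -c "
from h import *
toolshift(-.088,.025,.049)
blues('scene');blues('top')"
```

```text
time_s: 14.8
ee_pos: [0.5332, -0.1335, 0.049]
tcp_rot: [2.424, 1.998, 0.0]
force: [0.6, 0.0, -0.5]
grip_width: -0.0
finger_force: 0.0
time_s: 15.6
ee_pos: [0.5163, 0.0586, 0.1177]
tcp_rot: [-2.42, -2.001, 0.003]
force: [-0.2, -0.1, 0.2]
grip_width: -0.0
finger_force: 0.0
t 15.6 tcp board [-0.0875  0.0269] 0.11770350630485099 shift [-0.0019 -0.0003  0.0687] turn z -0.33014011781015995 tilt [-0.0027 -0.0002 -1.    ]
scene [ 31  18  43  35 898] board mm [ 368.988  -554.1207] [array([ 421., -591.]), array([ 355., -646.]), array([ 315., -517.]), array([ 379., -470.])]
scene [237 133  11  10  95] board mm [   5.3035 -133.4305] [array([  12., -146.]), array([  -7., -141.]), array([  -1., -118.]), array([  18., -123.])]
scene [300 171  10  12  92] board mm [-86.1704 -11.4552] [array([-79., -23.]), array([-96., -24.]), array([-93.,   1.]), array([-76.,   1.])]
top [364 210  15  17 186] board mm [ -11.5284 -160.3907] [array([ -22., -149.]), array([   2., -152.]), array([  -1., -172.]), array([ -25., -168.])]
top [349 227  13  18 193] board mm [ -44.327  -140.3356] [array([ -58., -132.]), array([ -31., -131.]), array([ -30., -149.]), array([ -57., -150.])]
```

A is in the red tray at about (-44,-140), well past the wall. Next I sweep C.

```bash
python3 -m jog '[[[0,0,0.03,0,0,0],[0,0,0.06,0,0,0],[0,0,0.0688,0,0,0],[0,0,0.0688,0,0,0]]]'
python3 -m jog '[[[-0.01,0,0,0,0,0],[-0.02,0,0,0,0,0],[-0.03,0,0,0,0,0],[-0.04,0,0,0,0,0],[-0.05,0,0,0,0,0],[-0.06,0,0,0,0,0],[-0.07,0,0,0,0,0],[-0.07,0,0,0,0,0]]]'
python3 -c "
from h import *
toolshift(-.088,-.155,.049)
c=blues('scene');cv2.imwrite('pics/s8.png',cv2.resize(c['img'][90:240,200:400,::-1],None,fx=3,fy=3))"
```

```text
time_s: 16.1
ee_pos: [0.517, 0.0572, 0.05]
tcp_rot: [-2.424, -1.997, 0.002]
force: [-0.3, -0.8, 0.2]
grip_width: 0.0001
finger_force: 0.0
time_s: 16.9
ee_pos: [0.5037, -0.0119, 0.0502]
tcp_rot: [-2.424, -1.998, 0.0]
force: [-0.5, 1.1, 0.5]
grip_width: -0.0002
finger_force: 0.0
t 16.9 tcp board [-0.087  -0.0447] 0.05017080229697164 shift [-0.1103 -0.      0.0012] turn z -0.5154478625629935 tilt [-0.0002 -0.0001 -1.    ]
scene [ 31  18  43  35 883] board mm [ 369.4176 -554.7764] [array([ 421., -591.]), array([ 354., -645.]), array([ 315., -517.]), array([ 379., -470.])]
scene [237 133  11  10  96] board mm [   5.3777 -133.5618] [array([  12., -146.]), array([  -7., -141.]), array([  -1., -118.]), array([  18., -123.])]
```

View pics/s8.png

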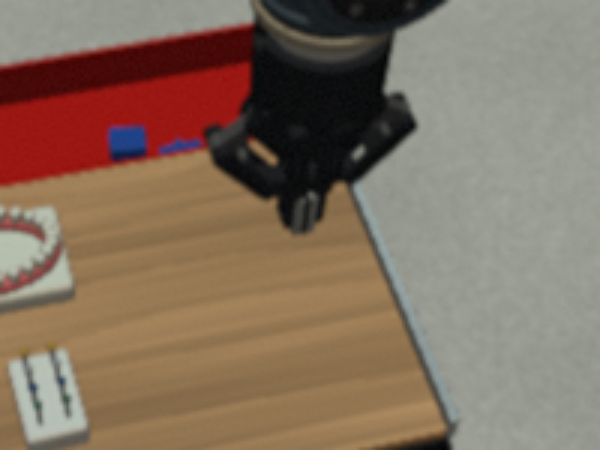

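C is hidden ahead of the fingers at (303,200). B and A show in the tray at (128,142) and (180,147). I continue over the end, then raise the tool clear and check.

```bash
python3 -m jog '[[[-0.012,0,0,0,0,0],[-0.024,0,0,0,0,0],[-0.036,0,0,0,0,0],[-0.048,0,0,0,0,0],[-0.06,0,0,0,0,0],[-0.07,0,0,0,0,0],[-0.08,0,0,0,0,0],[-0.09,0,0,0,0,0]]]'
python3 -m jog '[[[-0.01,0,0,0,0,0],[-0.022,0,0,0,0,0],[-0.022,0,0,0,0,0],[-0.022,0,-0.04,0,0,0],[-0.022,0,-0.09,0,0,0]]]'
python3 -m jog '[[[0.05,0,-0.03,0,0,0],[0.1,0,-0.06,0,0,0],[0.15,0,-0.06,0,0,0],[0.2,0,-0.06,0,0,0],[0.2,0,-0.06,0,0,0],[0.2,0,-0.06,0,0,0]]]'
python3 -c "
from h import *
toolshift(-.088,-.155,.049)
c=blues('top',.015);blues('scene',.015)
cv2.imwrite('pics/t9.png',cv2.resize(c['img'][90:310,120:440,::-1],None,fx=2.4,fy=2.4))
for t in ['model','bur_block','crown']: print(t,[(r['position'],r['confidence']) for r in arm.tip_of('scene',t)[:1]])"
```

```text
time_s: 17.75
ee_pos: [0.4867, -0.0999, 0.0502]
tcp_rot: [-2.423, -1.999, 0.0]
force: [0.1, 0.2, -0.0]
grip_width: 0.0002
finger_force: 0.0
time_s: 18.25
ee_pos: [0.4814, -0.1203, 0.1397]
tcp_rot: [-2.42, -1.997, 0.004]
force: [0.6, -0.6, 0.3]
grip_width: 0.0001
finger_force: 0.0
time_s: 18.85
ee_pos: [0.5206, 0.0775, 0.2001]
tcp_rot: [-2.42, -2.003, -0.0]
force: [0.0, -0.5, -0.6]
grip_width: -0.0005
finger_force: 0.0
t 18.85 tcp board [-0.0867  0.0463] 0.20010366518760284 shift [-0.2013 -0.0004  0.1511] turn z -0.26979648758843666 tilt [-0.      0.0001 -1.    ]
top [364 210  15  17 184] board mm [  -5.3649 -169.2868] [array([ -17., -157.]), array([   9., -161.]), array([   6., -182.]), array([ -19., -178.])]
top [349 227  14  18 193] board mm [ -39.9931 -148.048 ] [array([ -55., -139.]), array([ -26., -138.]), array([ -25., -157.]), array([ -54., -158.])]
top [345 260   8  11  79] board mm [ -91.3937 -144.8999] [array([ -85., -138.]), array([ -82., -149.]), array([ -98., -152.]), array([-101., -141.])]
scene [ 31  18  43  35 887] board mm [ 383.9192 -613.5651] [array([ 438., -652.]), array([ 369., -710.]), array([ 327., -574.]), array([ 394., -524.])]
scene [237 133  11  10  96] board mm [  -1.6514 -167.5641] [array([   6., -181.]), array([ -14., -176.]), array([  -9., -152.]), array([  11., -157.])]
model [([0.6788, -0.0492, 0.0419], 0.84)]
bur_block [([0.6973, 0.0475, 0.0455], 0.67)]
crown [([0.5807, 0.1851, 0.0057], 0.6)]
```

View pics/t9.png

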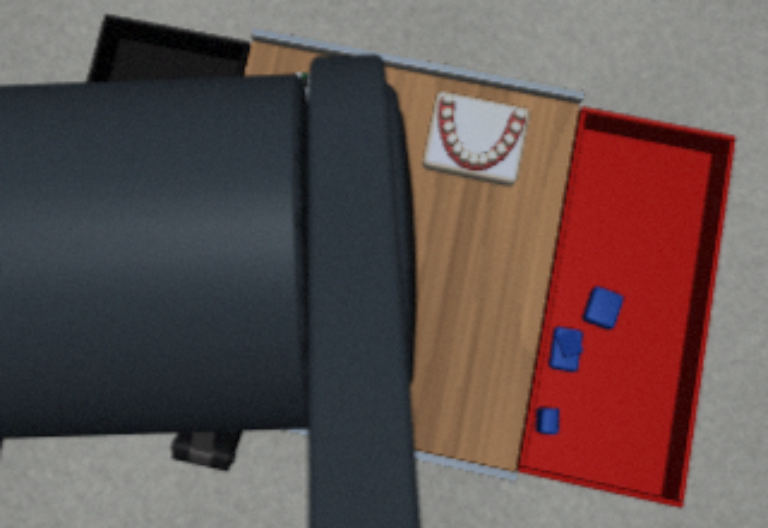

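All three offcuts lie in the red tray at (603,307), (566,348) and (548,420). The model is unmoved in the picture, and the bur block and crown measure where they were at the start.

```bash
python3 -c "
from rig import arm
print(arm.close_job())"
```

```text
the job is handed in; nothing more can be done
None
```

All three blue offcuts were pushed into the red tray, nothing was picked up, the model, bur block and crown stayed in place to within measuring error, and the job was handed in at about 19 s.

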